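Shift a tube rotator's gear lever through its gate

TASK

The gear lever of the tube rotator stands parked in the slot with the white disc. Push it with the fingertips, without gripping it or pulling its knob up, through the slots of the gate and fully home into the slot marked by the green disc, then take the hand away. Do not let it go into any other coloured slot on the way, do not force it against the gate, and leave the small things standing beside the machine where they are.

Things in the scene. Friction and masses are not known exactly. Their poses are not given: they have to be found in the camera images.
- gearbox: gearbox of a small tube rotator, fixed on the table: white housing with a grey gate plate on top, 160 x 160 mm, plate top 60 mm above the table. Origin on the table under its centre, x to its far side, y to its left, z up. A clip disc on a shaft (68 mm across, top 76 mm above the table) stands at its right side, y = -104 to -122 mm
- gate_centre (a point): middle of the gate, at plate height above the gearbox's origin (same axes). A cross slot runs along y at x = 0 from y = -44 to +44 mm (lever axis). From it slots lead to the far (+x) and near (-x) side at y = 0 and y = -44 mm; at y = +44 mm only to the near side. Slots are 20 mm wide with 6 mm rounded mouths; the 15 mm thick plate between them stops the lever's post
- parking_slot (a point): where the lever's axis stands when fully home in the parking slot, at plate height: near left, x = -30, y = +44 mm from the gate's centre; a fixed white disc marks it 28 mm nearer the robot. The lever starts in this slot, up to 8 mm short of its end
- lever_knob (a point): centre of the gear lever's black knob, 96 mm above the table: upright cylinder 28 mm across from 80 to 108 mm above the table, rounded above (top at 114 mm), narrower below, on a steel post 14 mm thick that goes down into the gate. The lever always stands upright, slides level and stays where it is left; about 2 to 4 N push it
- lever_x (a joint): position of the lever's axis along the gearbox's x, m: 0 in the middle of the cross slot, +0.030 fully home in a far slot, -0.030 fully home in a near slot
- lever_y (a joint): position of the lever's axis along the gearbox's y, m: +0.044 at the parking slot, 0 at the middle pair of slots, -0.044 at the right pair; about 3 mm of play either way
- lever_lift (a joint): height by which the knob has been pulled up on its post, m: 0 down (where a spring of about 6 N holds it), 0.015 fully up
- disc_green: round green disc, 22 mm across, 3 mm thick, fixed on top of the gate plate 28 mm straight beyond the place where the lever's axis stands when it is fully home in the slot that this disc marks (away from the cross slot); origin at the centre of its underside
- disc_yellow: round yellow disc, 22 mm across, 3 mm thick, fixed on top of the gate plate 28 mm straight beyond the place where the lever's axis stands when it is fully home in the slot that this disc marks (away from the cross slot); origin at the centre of its underside
- disc_blue: round blue disc, 22 mm across, 3 mm thick, fixed on top of the gate plate 28 mm straight beyond the place where the lever's axis stands when it is fully home in the slot that this disc marks (away from the cross slot); origin at the centre of its underside
- disc_red: round red disc, 22 mm across, 3 mm thick, fixed on top of the gate plate 28 mm straight beyond the place where the lever's axis stands when it is fully home in the slot that this disc marks (away from the cross slot); origin at the centre of its underside
- objective_can: white round can with a black screw top, 38 mm across, 54 mm tall, loose, a bystander; origin at the centre of its underside
- dropper: small clear glass vial with a white cap, 24 mm across, 50 mm tall, loose, a bystander; origin at the centre of its underside
- label_tape: roll of yellow tape lying flat, 66 mm across, 19 mm tall, loose, a bystander; origin at the centre of its underside

How it is judged (in metres and radians):
On the way, in this order (a step that is already met when the one before it is completed fails the run):
1. the lever is pushed out of the parking slot into the cross slot (value of joint lever_x between -0.006 and 0.006 m), for 0.1 s.
2. the lever is home in the green slot (horizontal distance between lever_knob and disc_green below 0.0325 m), for 0.2 s.
At the end, for the whole second after the job is handed in: the lever stands at rest in the slot of the green disc, its axis within 32.5 mm of the disc's centre (28 mm when fully home), with its knob down (horizontal distance between lever_knob and disc_green below 0.0325 m and velocity of joint lever_x between -0.005 and 0.005 m/s and value of joint lever_lift below 0.003 m); the robot touches nothing.
It fails at once if the lever enters a slot marked with another colour by more than about half (horizontal distance between lever_knob and disc_yellow below 0.041 m or horizontal distance between lever_knob and disc_blue below 0.041 m or horizontal distance between lever_knob and disc_red below 0.041 m).
It fails at once if the knob is pulled up by more than 5 mm (value of joint lever_lift above 0.005 m).
It fails at once if the lever is forced: pushed with more than 60 N (contact force between any of the fingers, the arm and lever_x above 60 N).
It fails at once if a bystander is moved by more than 15 mm, tipped or lifted (distance of any of objective_can, dropper, label_tape from where it was at the start of the episode above 0.015 m or angle between any of objective_can, dropper, label_tape's own z axis and vertical above 0.3 rad).
It also fails if it takes over 51 s, if anything falls off the work surface, if the arm or the gripper's body presses on something with over 40 N, if the wrist force passes 120 N, or if a joint passes its speed limit or range.

ROBOT

A 7-joint arm with a two-finger parallel gripper is mounted at the origin on a cart in front of the work surface, level with it; the furniture and walls round the work are solid. World frame = base frame: x ahead of the robot, y to its left, z up, the work surface at z = 0. Lengths are in mm, angles in rad, forces in N, time in s.
With the tool pointing down it reaches from about 400 to 925 mm from the base axis. Payload 4.1 kg.
Tool frame: the origin (TCP) lies midway between the tips of the shut fingers; the grasp point (between the pads) lies 19 mm behind it; x points along the fingers, y is the direction in which the jaws open and shut, and the axes are right-handed (so a half turn about x gives the same grasp; the last joint's range is limited). The gripper opens to 85 mm and grips with 20 to 120 N. Pads are 22 mm wide; open, the fingers measure 114 mm over their backs; the gripper's body (76 mm by 85 mm) begins 54 mm behind the grasp point. The pads swing forward as they close: fully open they stand 13 mm farther back than shut.
Start: joints at [1.028, 0.398, 0.045, 1.537, -0.019, 1.207, -0.051], TCP at [279.133, -587.05, 231.347] pointing down, gripper open.
Joint ranges: [-2.82, 2.82], [-0.49, 2.23], [-1.37, 1.46], [0, 2.46], [-1.36, 4.5], [0.23, 2], [-2.94, 2.94]. Speed limits (rad/s): [2.57, 2.57, 3.14, 3.14, 3.14, 3.14, 3.14].

INTERFACE

Orientations are given as a unit quaternion [w, x, y, z].
In Python, from workcell import get_obs, capture, finish_job gives the robot as it stands.
- The arm moves only by the tool step_arm, never from a script. Its argument "commands" is a list of rows, each an object with "delta_rot": the turn, a rotation vector about the tool's x, y, z in rad, a list of three; "linear": the shift along the tool's x, y, z in units of 50 mm (1.0 is 50 mm), a list of three; "hand": the closure in counts, from 0 (fully open) to 255 (shut). In form: [{"delta_rot": [wx, wy, wz], "linear": [dx, dy, dz], "hand": hand}, ...]. A call has 1 to 5 rows; each row shifts and turns the pose as measured when the row begins, along the tool's axes as they then stand; what a row does not reach is not made up. A row lasts 1/10 s, in which the tool goes at most 50 mm and 8.59 degrees, less where a joint would pass 70% of its speed; a pose out of reach is approached as far as the arm can. A call is refused whole if a number of a shift passes 1 or a number of a turn 0.15, either way. A call with a gripper value outside its range is refused whole. The fingers move at their own pace and stop on an object; the grip force is fixed at half the most. Time passes only in rows, so rows that do not move let the fingers close. It gives the time, the measured TCP pose, the force and the opening at its end, in the units of the state.
- get_obs(): the state, without advancing time (a new reading comes with each control period).
- capture(name): name is "scene" or "top" or "wrist"; returns a dict with "img" (400x640x3 uint8, blue, green, red), "camera_matrix" (3x3 intrinsics, pixels), "T" (4x4, takes a point from camera to world coordinates). Camera axes: x right, y up, looking along -z (the intrinsics and any distortion apply to the point x, -y, -z); pixel columns grow to the right and rows downward; lengths in mm; the calibration is good to about 2 mm. A picture is of the moment at which its call begins. There is no depth.
- finish_job(): hands the job in, once; it reports no verdict.
The state is a dict: "clock": time; "joint_pos": joint angles; "joint_velocities": joint speeds; "tau": joint torques, N m; "tcp_pos": TCP position; "orientation": TCP orientation; "wrist_force": force on the tool from outside, world axes, zero at the start; "ft_torque": the same for the moment, N m; "finger_gap": finger opening in mm.
Only numpy, scipy, OpenCV 4.12 (cv2) and the standard library are available. Lean on these libraries where they do the work, as an engineer would, in place of code of your own. Each camera call takes 0.05 s, during which the arm holds its last target.

## Working session

There is one attempt and no reset: what is moved stays moved. The work goes in short steps, Python scripts to look and compute and a tool call to move; the robot and the scene stay as the last step left them, time stands still between calls to the robot, and variables do not carry over. Pictures are saved under pics/ and viewed, and the job is handed in when it is done.

Besides the shell and the picture viewer there is one more tool, called after ">>>" as a command line: name --argument value ..., lists and objects as JSON in quotes. step_arm: Moves the arm, as the interface text tells. Its arguments: {"type":"object","properties":{"commands":{"type":"array","items":{"type":"object","properties":{"delta_rot":{"type":"array","items":{"type":"number"}},"linear":{"type":"array","items":{"type":"number"}},"hand":{"type":"number"}}}}},"required":["commands"]}

```bash
mkdir -p pics; ls
python3 - <<'E'
from workcell import get_obs,capture
import cv2,json,numpy as np
o=get_obs();print({k:np.round(v,3).tolist() for k,v in o.items()})
for n in("scene","top"):
    c=capture(n);cv2.imwrite(f"pics/{n}0.png",c["img"]);np.savez(f"pics/{n}0.npz",img=c["img"],K=c["camera_matrix"],T=c["T"]);print(n,c["camera_matrix"],c["T"],c.keys())
E
```

```text
pics
{'clock': 0.0, 'joint_pos': [1.028, 0.399, 0.045, 1.538, -0.019, 1.207, -0.051], 'joint_velocities': [-0.0, 0.001, -0.001, -0.001, 0.001, -0.001, -0.0], 'tau': [-0.001, -47.512, 1.365, -25.421, 0.012, 0.01, -0.0], 'tcp_pos': [278.837, -586.438, 230.245], 'orientation': [-0.155, -0.69, -0.156, 0.69], 'wrist_force': [0.566, 0.783, 0.689], 'ft_torque': [-0.025, 0.063, 0.006], 'finger_gap': 85.413}
scene [[411.05245501   0.         329.42281322]
 [  0.         411.05245501 197.29038114]
 [  0.           0.           1.        ]] [[-8.15809749e-01  2.82299870e-01 -5.04738781e-01  5.94927839e+01]
 [-5.78154474e-01 -4.19016632e-01  7.00116038e-01  5.19688944e+02]
 [-1.38512777e-02  8.62978473e-01  5.05050786e-01  5.28044693e+02]
 [ 0.00000000e+00  0.00000000e+00  0.00000000e+00  1.00000000e+00]] dict_keys(['img', 'camera_matrix', 'T'])
top [[510.17312475   0.         324.28659279]
 [  0.         510.17312475 202.70559775]
 [  0.           0.           1.        ]] [[ 4.43135515e-03  9.93155717e-01 -1.16713687e-01  3.79419384e+02]
 [-9.99977513e-01  4.98850719e-03  4.48198450e-03 -7.44939553e+01]
 [ 5.03353560e-03  1.16691201e-01  9.93155490e-01  1.07213477e+03]
 [ 0.00000000e+00  0.00000000e+00  0.00000000e+00  1.00000000e+00]] dict_keys(['img', 'camera_matrix', 'T'])
```

View pics/scene0.png

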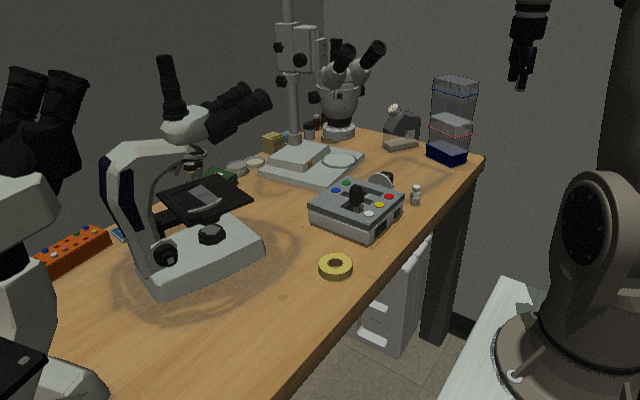

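View pics/top0.png

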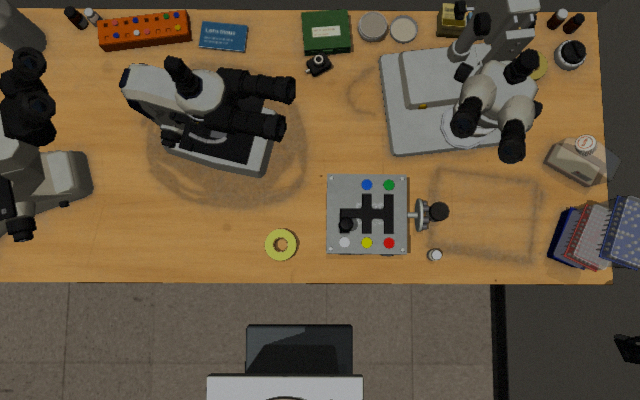

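```bash
cat > h.py <<'E'
import numpy as np,cv2
def ray(K,T,u,v):
    d=np.linalg.inv(K)@[u,v,1]; d=T[:3,:3]@[d[0],-d[1],-d[2]]; return T[:3,3],d
def onz(K,T,u,v,z):
    p,d=ray(K,T,u,v); return p+d*(z-p[2])/d[2]
def proj(K,T,P):
    c=T[:3,:3].T@(np.asarray(P)-T[:3,3]); q=K@[c[0],-c[1],-c[2]]; return q[:2]/q[2]
E
python3 - <<'E'
from h import *
R={'blue':((100,130),),'green':((50,80),),'yellow':((22,34),),'red':((0,6),)}
pat={'blue':(-0+58,0),'green':(58,-44),'yellow':(-58,0),'red':(-58,-44)}
for n,box in(("top",(322,170,412,260)),("scene",(305,170,410,245))):
    f=np.load(f"pics/{n}0.npz");im=f["img"];K=f["K"];T=f["T"]
    x0,y0,x1,y1=box;hsv=cv2.cvtColor(im[y0:y1,x0:x1],cv2.COLOR_BGR2HSV)
    src=[];dst=[]
    for c,((a,b),) in R.items():
        m=cv2.inRange(hsv,(a,120,60),(b,255,255))
        if n=='top' or 1:
            k,_,st,ce=cv2.connectedComponentsWithStats(m);i=1+np.argmax(st[1:,4])
            u=ce[i]+[x0,y0];P=onz(K,T,*u,63);print(n,c,u.round(1),st[i],P.round(1));src.append(pat[c]);dst.append(P[:2])
    src=np.array(src,float);dst=np.array(dst)
    # rigid fit
    ms,md=src.mean(0),dst.mean(0);H=(src-ms).T@(dst-md);th=np.arctan2(H[0,1]-H[1,0],H[0,0]+H[1,1])
    Rm=np.array([[np.cos(th),-np.sin(th)],[np.sin(th),np.cos(th)]]);t=md-Rm@ms
    print(n,"gate",t,"th",th,"res",(dst-(src@Rm.T+t)).round(1).tolist())
    s=cv2.resize(im[y0-20:y1+10,x0-10:x1+40],None,fx=5,fy=5,interpolation=cv2.INTER_CUBIC);print(s.shape)
    cv2.imwrite(f"pics/{n}_crop.png",s[:600,:800])
E
```

```text
top blue [366.5 184.2] [40  9 10 11 89] [ 535.7 -163.3   63. ]
top green [388.5 184.5] [62 10 10 10 88] [ 535.3 -207.4   63. ]
top yellow [366.3 242.2] [39 67 12 11 98] [ 420.  -162.4   63. ]
top red [388.6 242.6] [62 67 11 12 95] [ 419.3 -206.5   63. ]
top gate [ 477.76043484 -162.88158773] th -0.008208000249442213 res [[-0.1, 0.1], [-0.1, -0.0], [0.2, 0.0], [-0.1, -0.1]]
(600, 700, 3)
scene blue [335.  189.4] [26 17  9  5 33] [ 534.4 -161.6   63. ]
scene green [345.5 182.1] [37 10  8  5 29] [ 534.  -205.2   63. ]
scene yellow [378.8 204. ] [69 32 10  5 41] [ 418.5 -161.2   63. ]
scene red [388.6 195.9] [79 24 10  5 41] [ 417.7 -204.3   63. ]
scene gate [ 476.27651875 -161.07692824] th -0.006444789005731662 res [[0.1, -0.1], [-0.0, 0.3], [0.2, -0.5], [-0.3, 0.4]]
(525, 775, 3)
```

View pics/top_crop.png

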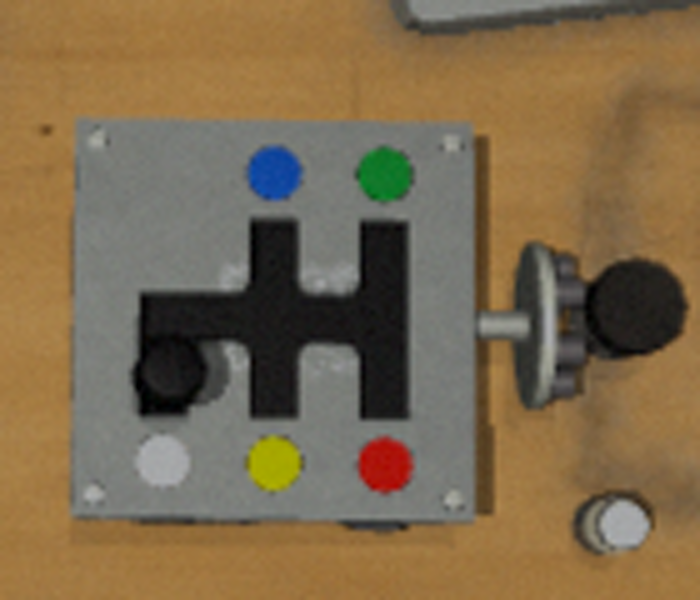

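View pics/scene_crop.png

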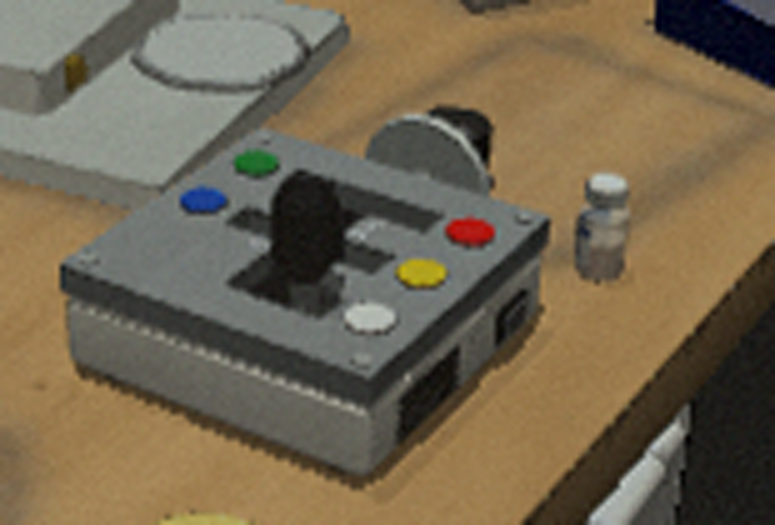

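```bash
cat >> h.py <<'E'
from scipy.spatial.transform import Rotation
def state():
    from workcell import get_obs
    o=get_obs();q=o['orientation'];R=Rotation.from_quat([q[1],q[2],q[3],q[0]]).as_matrix()
    print('t',round(o['clock'],2),'tcp',np.round(o['tcp_pos'],1),'F',np.round(o['wrist_force'],1),'gap',round(o['finger_gap'],1));print(R.round(3))
    return o,R
E
python3 - <<'E'
from h import *
state()
f=np.load("pics/top0.npz");im=f["img"];K=f["K"];T=f["T"]
g=cv2.cvtColor(im,cv2.COLOR_BGR2GRAY)
print(g[205:240,334:366])
for z in(96,108,112):print(onz(K,T,346,223.7,z).round(1))
for u,n in(((442.5,211),'can'),((435.5,254.5),'vial'),((281,245),'tape')):print(n,onz(K,T,*u,50))
E
```

```text
t 0.1 tcp [ 278.9 -586.5  230.4] F [ 0.1 -0.1 -1.2] gap 85.4
[[-0.001  0.429 -0.903]
 [ 0.001 -0.903 -0.429]
 [-1.    -0.002  0.   ]]
[[124 125 127 ...  20  23  23]
 [128 125 126 ...  23  26  20]
 [126 126 124 ...  24  24  25]
 ...
 [128 125 125 ... 123 101 120]
 [126 128 127 ... 138 136 143]
 [126 128 127 ... 147 146 146]]
[ 453.8 -120.7   96. ]
[ 452.9 -120.1  108. ]
[ 452.6 -120.   112. ]
can [ 483.90064997 -317.47949213   50.        ]
vial [ 396.57673441 -301.51794578   50.        ]
tape [414.06226651   6.95987182  50.        ]
```

>>> step_arm --commands '[{"delta_rot": [0.145,0,0],"linear": [0,0,0],"hand": 255},{"delta_rot": [0.145,0,0],"linear": [0,0,0],"hand": 255},{"delta_rot": [0.145,0,0],"linear": [0,0,0],"hand": 255},{"delta_rot": [0,0,0],"linear": [0,-0.8,-0.2],"hand": 255},{"delta_rot": [0,0,0],"linear": [0,-0.8,-0.2],"hand": 255}]'

```text
clock: 0.6
tcp_pos: [295.4, -508.5, 226.5]
orientation: [0.007, -0.705, 0.005, 0.709]
wrist_force: [1.9, -0.1, 0.3]
finger_gap: 12.3
```

```bash
python3 -c "
from h import *;state()"
```

```text
t 0.6 tcp [ 295.4 -508.5  226.5] F [ 1.9 -0.1  0.3] gap 12.3
[[-0.006 -0.018 -1.   ]
 [ 0.003 -1.     0.018]
 [-1.    -0.003  0.006]]
```

>>> step_arm --commands '[{"delta_rot": [0,0,0],"linear": [0,-0.8,-0.25],"hand": 255},{"delta_rot": [0,0,0],"linear": [0,-0.8,-0.25],"hand": 255},{"delta_rot": [0,0,0],"linear": [0,-0.8,-0.25],"hand": 255},{"delta_rot": [0,0,0],"linear": [0,-0.8,-0.25],"hand": 255},{"delta_rot": [0,0,0],"linear": [0,-0.8,-0.25],"hand": 255}]'

```text
clock: 1.1
tcp_pos: [361.0, -301.2, 224.5]
orientation: [0.01, -0.704, 0.006, 0.71]
wrist_force: [1.2, -0.5, -0.2]
finger_gap: 0.2
```

>>> step_arm --commands '[{"delta_rot": [0,0,0],"linear": [0,-0.8,-0.2],"hand": 255},{"delta_rot": [0,0,0],"linear": [0,-0.8,-0.2],"hand": 255},{"delta_rot": [0,0,0],"linear": [0,-0.8,-0.2],"hand": 255},{"delta_rot": [0,0,0],"linear": [0,-0.6,-0.2],"hand": 255},{"delta_rot": [0,0,0],"linear": [0,0,0],"hand": 255}]'

```text
clock: 1.6
tcp_pos: [405.3, -139.0, 224.0]
orientation: [0.007, -0.704, 0.001, 0.711]
wrist_force: [-0.9, 0.1, 0.2]
finger_gap: -0.2
```

```bash
python3 -c "
from h import *;state()
from workcell import capture
for n in('wrist','scene'):
    c=capture(n);cv2.imwrite('pics/%s1.png'%n,c['img'])
"
```

```text
t 1.6 tcp [ 405.3 -139.   224. ] F [-0.9  0.1  0.2] gap -0.2
[[-0.01  -0.011 -1.   ]
 [ 0.008 -1.     0.011]
 [-1.    -0.008  0.01 ]]
```

View pics/wrist1.png

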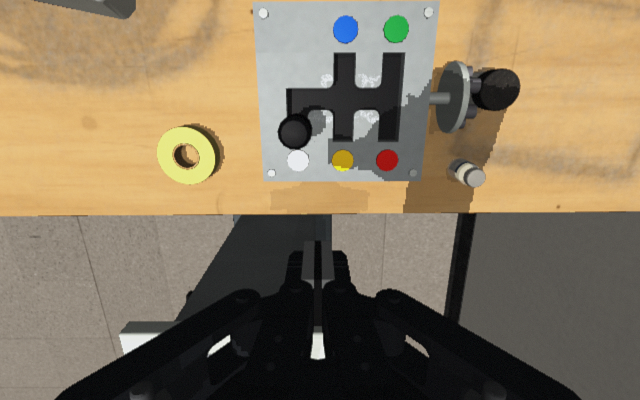

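View pics/scene1.png

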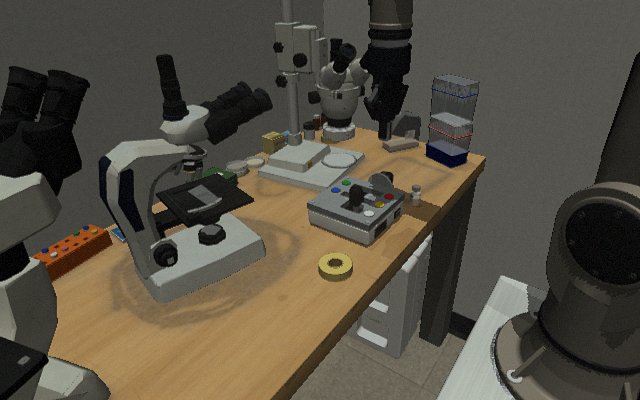

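>>> step_arm --commands '[{"delta_rot": [0,0,0],"linear": [0,-0.4,0],"hand": 255},{"delta_rot": [0,0,0],"linear": [0.7,0,0],"hand": 255},{"delta_rot": [0,0,0],"linear": [0.7,0,0],"hand": 255},{"delta_rot": [0,0,0],"linear": [0.7,0,0],"hand": 255},{"delta_rot": [0,0,0],"linear": [0.4,0,0],"hand": 255}]'

```text
clock: 2.2
tcp_pos: [404.6, -132.1, 98.3]
orientation: [0.011, -0.706, 0.012, 0.708]
wrist_force: [-0.9, -0.3, 0.7]
finger_gap: -0.2
```

```bash
python3 -c "
from h import *;state()
from workcell import capture
for n in('top','scene'):
    c=capture(n);cv2.imwrite('pics/%s2.png'%n,cv2.resize(c['img'][160:270,300:440],None,fx=5,fy=5))
"
```

```text
t 2.2 tcp [ 404.6 -132.1   98.3] F [-0.9 -0.3  0.7] gap -0.2
[[-0.002 -0.032 -0.999]
 [-0.    -0.999  0.032]
 [-1.     0.     0.002]]
```

View pics/top2.png

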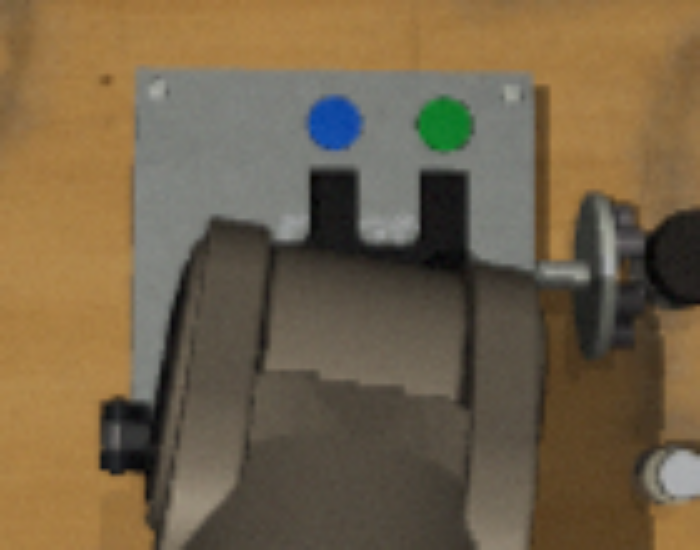

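View pics/scene2.png

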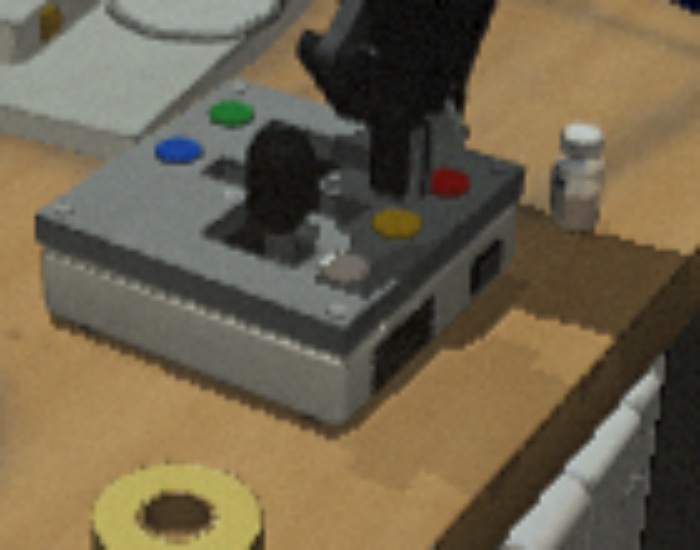

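>>> step_arm --commands '[{"delta_rot": [-0.025,0,0],"linear": [0.15,-0.3,0],"hand": 255},{"delta_rot": [0,0,0],"linear": [0.05,-0.1,0],"hand": 255},{"delta_rot": [0,0,0],"linear": [0,0,0],"hand": 255}]'

```text
clock: 2.6
tcp_pos: [405.6, -112.4, 89.4]
orientation: [0.003, -0.706, 0.003, 0.708]
wrist_force: [0.2, -0.4, 0.1]
finger_gap: 0.0
```

>>> step_arm --commands '[{"delta_rot": [0,0,0],"linear": [0,0.15,-0.2],"hand": 255},{"delta_rot": [0,0,0],"linear": [0,0,-0.1],"hand": 255},{"delta_rot": [0,0,0],"linear": [0,0,0],"hand": 255}]'

```text
clock: 2.9
tcp_pos: [424.1, -121.2, 91.6]
orientation: [-0.002, 0.708, -0.004, -0.706]
wrist_force: [0.3, 0.4, 0.2]
finger_gap: -0.1
```

>>> step_arm --commands '[{"delta_rot": [0,0,0],"linear": [0,0,-0.1],"hand": 255},{"delta_rot": [0,0,0],"linear": [0,0,-0.1],"hand": 255},{"delta_rot": [0,0,0],"linear": [0,0,0],"hand": 255}]'

```text
clock: 3.2
tcp_pos: [434.3, -121.6, 91.7]
orientation: [-0.003, 0.708, -0.004, -0.707]
wrist_force: [-0.3, 0.6, 0.5]
finger_gap: -0.2
```

```bash
python3 -c "
from h import *;state()
from workcell import capture
for n in('wrist','scene'):
    c=capture(n);np.savez('pics/%s3.npz'%n,img=c['img'],K=c['camera_matrix'],T=c['T']);cv2.imwrite('pics/%s3.png'%n,cv2.resize(c['img'][160:270,300:440],None,fx=5,fy=5) if n=='scene' else c['img'])
"
```

```text
t 3.2 tcp [ 434.3 -121.6   91.7] F [-0.3  0.6  0.5] gap -0.2
[[ 0.001 -0.009 -1.   ]
 [-0.002 -1.     0.009]
 [-1.     0.002 -0.001]]
```

View pics/wrist3.png

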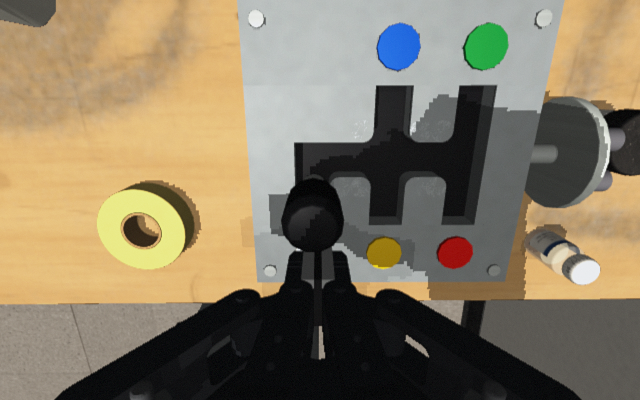

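View pics/scene3.png

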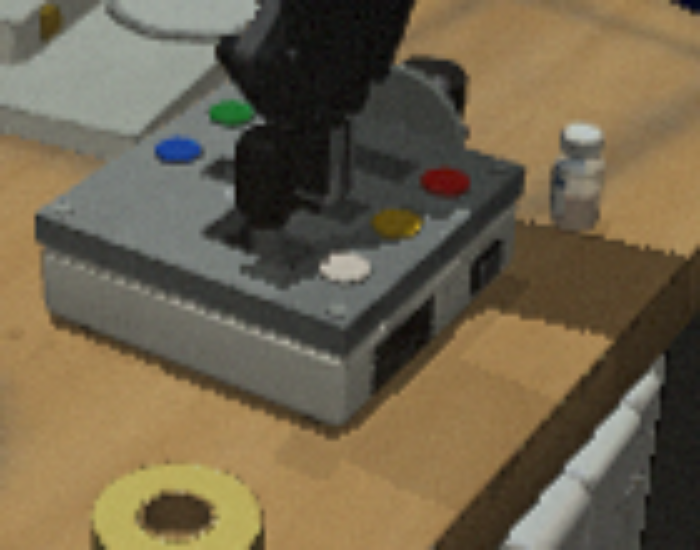

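>>> step_arm --commands '[{"delta_rot": [0,0,0],"linear": [0,0,-0.1],"hand": 255},{"delta_rot": [0,0,0],"linear": [0,0,-0.1],"hand": 255},{"delta_rot": [0,0,0],"linear": [0,0,-0.08],"hand": 255}]'

```text
clock: 3.6
tcp_pos: [447.0, -121.7, 91.5]
orientation: [0.003, -0.707, 0.004, 0.708]
wrist_force: [-1.7, -0.1, 1.3]
finger_gap: 0.3
```

```bash
cat > look.py <<'E'
import sys
from h import *
from workcell import capture
k=sys.argv[1];state()
for n in('wrist','scene'):
    c=capture(n);np.savez('pics/%s%s.npz'%(n,k),img=c['img'],K=c['camera_matrix'],T=c['T']);cv2.imwrite('pics/%s%s.png'%(n,k),cv2.resize(c['img'][160:270,300:440],None,fx=5,fy=5) if n=='scene' else c['img'])
E
python3 look.py 4
```

```text
t 3.6 tcp [ 447.  -121.7   91.5] F [-1.7 -0.1  1.3] gap 0.3
[[-0.002 -0.01  -1.   ]
 [-0.002 -1.     0.01 ]
 [-1.     0.002  0.002]]
```

View pics/wrist4.png

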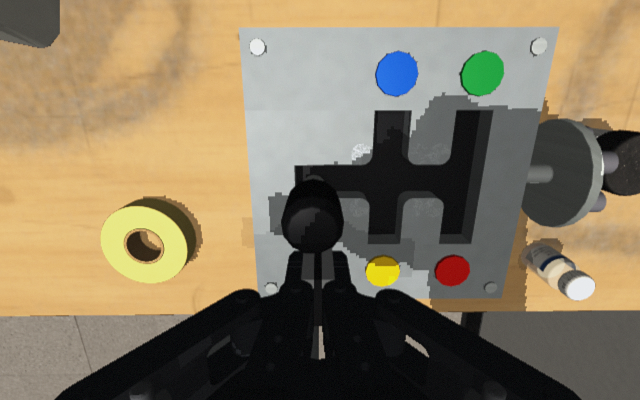

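View pics/scene4.png

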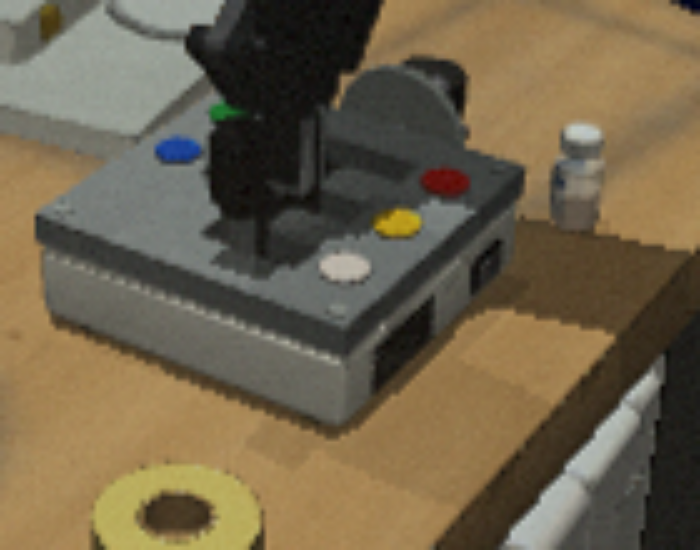

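```bash
cat >> h.py <<'E'
def knobx(K,T,uleft,v,y=-119.5,z=96,r=14):
    # knob axis x such that the left tangent ray passes r from the axis at height z
    p,d=ray(K,T,uleft,v); q=p+d*(z-p[2])/d[2]
    n=d[:2]/np.linalg.norm(d[:2]); perp=np.array([-n[1],n[0]])
    return [q[0]+(s*r-perp[1]*(y-q[1]))/perp[0] for s in(1,-1)]
E
python3 - <<'E'
from h import *
f=np.load('pics/scene0.npz');K,T=f['K'],f['T']
print('start L',knobx(K,T,349.4,195),'R',knobx(K,T,364,195))
print('now L',knobx(K,T,342.2,193))
for k in '034':
    g=cv2.cvtColor(np.load(f'pics/scene{k}.npz')['img'],cv2.COLOR_BGR2GRAY)
    print(k,g[194 if k!='0' else 195,336:370])
E
```

```text
start L [np.float64(484.4091938020979), np.float64(451.1840892583101)] R [np.float64(448.1774234874082), np.float64(415.770088499008)]
now L [np.float64(503.0589396031207), np.float64(469.3923731801208)]
0 [118 117 118 117 103  99  70  56  50  57  54  53  54  28  17  19  21  22
  21  26  20  23  22  20  24  22  24  23  47  93 126 122 137 152]
3 [120 118 123 125  82  61  47  44  39  62  60  17  16  22  20  21  16  19
  25  19  18  10  19  20  23  21  22  14  21  27  55  60  36  34]
4 [121 124 123 123  82  37  15  22  19  20  21  19  24  19  19  21  17  17
  23  17  20  19  20  25  72  64  57  21  49  25  49  73  65  74]
```

>>> step_arm --commands '[{"delta_rot": [0,0,0],"linear": [0,0,-0.1],"hand": 255},{"delta_rot": [0,0,0],"linear": [0,0,0],"hand": 255}]'

```text
clock: 3.9
tcp_pos: [453.0, -121.8, 91.4]
orientation: [0.003, -0.707, 0.004, 0.707]
wrist_force: [-0.5, 0.6, 0.8]
finger_gap: -0.1
```

>>> step_arm --commands '[{"delta_rot": [0,0,0],"linear": [0,0,-0.03],"hand": 255},{"delta_rot": [0,0,0],"linear": [0,0,0],"hand": 255}]'

```text
clock: 4.1
tcp_pos: [454.6, -121.8, 91.3]
orientation: [0.003, -0.707, 0.004, 0.707]
wrist_force: [-0.8, -0.9, 0.4]
finger_gap: 0.1
```

>>> step_arm --commands '[{"delta_rot": [0,0,0],"linear": [0,0,-0.03],"hand": 255},{"delta_rot": [0,0,0],"linear": [0,0,0],"hand": 255}]'

```text
clock: 4.3
tcp_pos: [456.0, -121.8, 91.3]
orientation: [0.003, -0.707, 0.004, 0.708]
wrist_force: [-0.8, -0.5, 0.3]
finger_gap: 0.1
```

```bash
python3 look.py 5
python3 - <<'E'
from h import *
f=np.load('pics/scene5.npz');K,T=f['K'],f['T']
g=cv2.cvtColor(f['img'],cv2.COLOR_BGR2GRAY)
for v in(190,192,194):print(g[v,330:360])
E
```

```text
t 4.3 tcp [ 456.  -121.8   91.3] F [-0.8 -0.5  0.3] gap 0.1
[[-0.001 -0.01  -1.   ]
 [-0.002 -1.     0.01 ]
 [-1.     0.002  0.001]]
[127  46  60  67  66  65  66  67  48  22  13  20  18  23  19  21  24  20
  23  20  20  18  21  20  10  25  29  48  60  35]
[127 121  72  53  57  55  56  60  48  20  21  25  20  17  27  19  19  19
  24  24  16  18  21  22  17  22  29  57  62  34]
[125 126 124 123 119 126 128 124  85  15  18  23  23  18  21  22  25  19
  17  21  25  29  24  23  15  21  29  71  56  43]
```

View pics/wrist5.png

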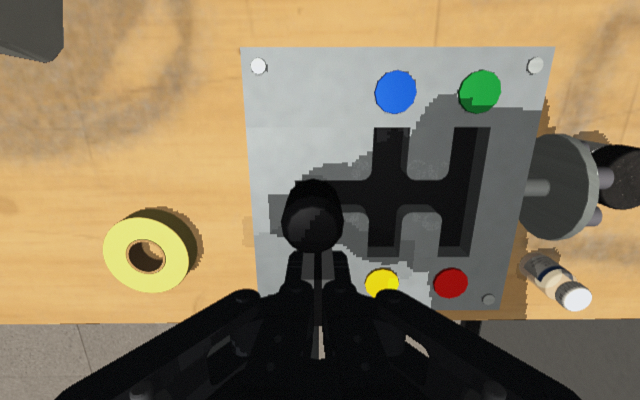

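View pics/scene5.png

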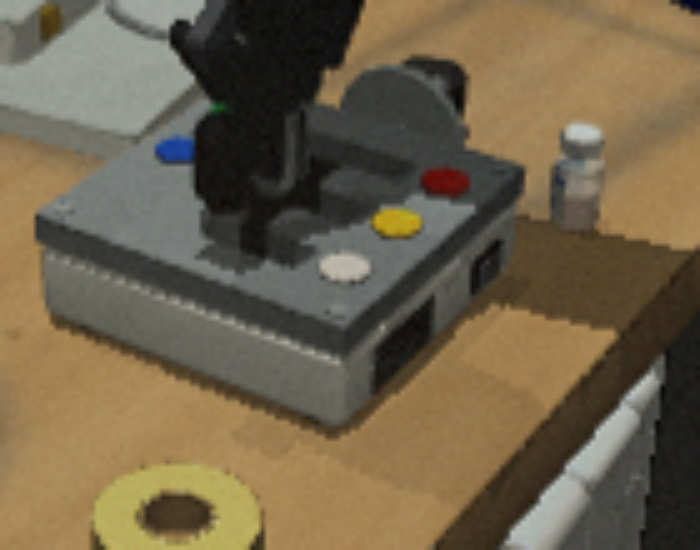

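>>> step_arm --commands '[{"delta_rot": [0,0,0],"linear": [0,0,0.25],"hand": 255},{"delta_rot": [0,0,0],"linear": [-0.5,0,0.1],"hand": 255},{"delta_rot": [0,0,0],"linear": [-0.5,0,0],"hand": 255},{"delta_rot": [0,0,0],"linear": [-0.2,-0.5,0],"hand": 255},{"delta_rot": [0,0,0],"linear": [0,-0.5,0],"hand": 255}]'

```text
clock: 4.9
tcp_pos: [435.5, -73.7, 152.7]
orientation: [0.005, -0.707, 0.007, 0.707]
wrist_force: [-0.2, -0.1, -0.1]
finger_gap: -0.0
```

>>> step_arm --commands '[{"delta_rot": [0,0,0],"linear": [0,0,-0.5],"hand": 255},{"delta_rot": [0,0,0],"linear": [0,0,-0.2],"hand": 255},{"delta_rot": [0,0,0],"linear": [0,0,0],"hand": 255}]'

```text
clock: 5.2
tcp_pos: [469.5, -71.1, 153.7]
orientation: [-0.003, 0.707, -0.005, -0.707]
wrist_force: [-0.0, 0.8, 0.2]
finger_gap: -0.1
```

```bash
python3 look.py 6
```

```text
t 5.2 tcp [469.5 -71.1 153.7] F [-0.   0.8  0.2] gap -0.1
[[ 0.001 -0.012 -1.   ]
 [-0.003 -1.     0.012]
 [-1.     0.003 -0.001]]
```

View pics/wrist6.png

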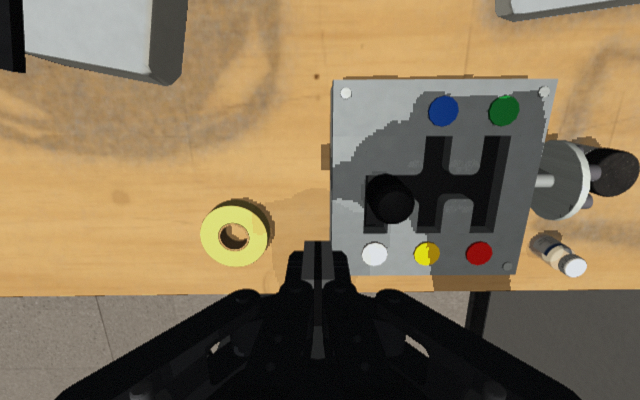

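View pics/scene6.png

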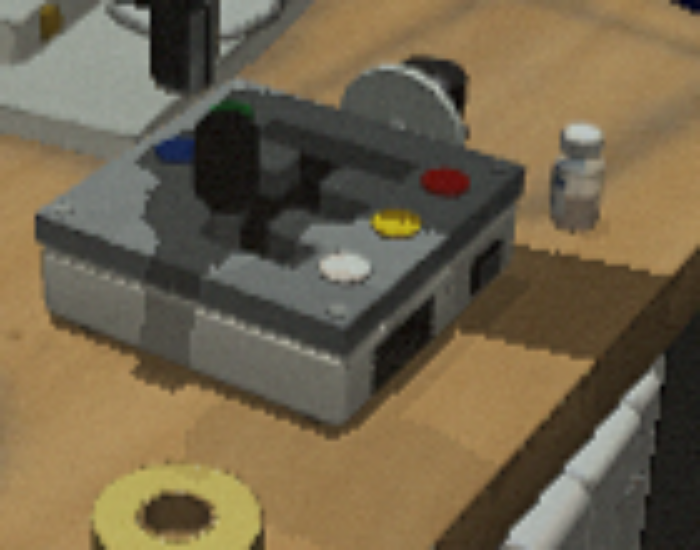

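```bash
cat >> h.py <<'E'
def discs(K,T,im,box=None,z=63):
    R={'blue':(100,130),'green':(45,85),'yellow':(22,34),'red':(0,6)}
    pat={'blue':(58,0),'green':(58,-44),'yellow':(-58,0),'red':(-58,-44)}
    hsv=cv2.cvtColor(im,cv2.COLOR_BGR2HSV);src=[];dst=[]
    for c,(a,b) in R.items():
        m=cv2.inRange(hsv,(a,120,40),(b,255,255))
        if box:
            mm=np.zeros_like(m);x0,y0,x1,y1=box;mm[y0:y1,x0:x1]=1;m*=mm
        k,_,st,ce=cv2.connectedComponentsWithStats(m);i=1+np.argmax(st[1:,4])
        P=onz(K,T,*ce[i],z);src.append(pat[c]);dst.append(P[:2])
    src=np.array(src,float);dst=np.array(dst);ms,md=src.mean(0),dst.mean(0);H=(src-ms).T@(dst-md)
    th=np.arctan2(H[0,1]-H[1,0],H[0,0]+H[1,1]);Rm=np.array([[np.cos(th),-np.sin(th)],[np.sin(th),np.cos(th)]]);t=md-Rm@ms
    print('gate',t.round(1),'th',round(th,4),'res',(dst-(src@Rm.T+t)).round(1).tolist());return t,Rm
E
python3 - <<'E'
from h import *
f=np.load('pics/wrist6.npz');K,T,im=f['K'],f['T'],f['img']
t,Rm=discs(K,T,im,(330,80,560,275))
g=cv2.cvtColor(im,cv2.COLOR_BGR2GRAY)
cv2.imwrite('pics/k6.png',np.clip(cv2.resize(im[160:240,350:440],None,fx=6,fy=6).astype(float)*3,0,255))
# predicted projections for the knob
for lx in(-3,0,3):
    P=t+Rm@[lx,44]
    print(lx,P.round(1),[proj(K,T,[*P,z]).round(1).tolist() for z in(80,108,114)])
print(T.round(3))
E
```

```text
gate [ 478.3 -162.3] th -0.0093 res [[-0.5, -0.1], [-0.4, 0.1], [0.5, -0.2], [0.4, 0.2]]
-3 [ 475.8 -118.3] [[381.5, 198.1], [390.1, 212.0], [392.2, 215.4]]
0 [ 478.8 -118.3] [[381.7, 194.2], [390.4, 207.6], [392.6, 210.9]]
3 [ 481.8 -118.3] [[382.0, 190.2], [390.7, 203.2], [392.9, 206.4]]
[[-1.30000e-02  9.51000e-01  3.09000e-01  5.49158e+02]
 [-1.00000e+00 -1.40000e-02 -1.00000e-03 -7.17700e+01]
 [ 4.00000e-03 -3.09000e-01  9.51000e-01  2.95761e+02]
 [ 0.00000e+00  0.00000e+00  0.00000e+00  1.00000e+00]][ WARN:0@0.558] global loadsave.cpp:1063 imwrite_ Unsupported depth image for selected encoder is fallbacked to CV_8U.
```

View pics/k6.png

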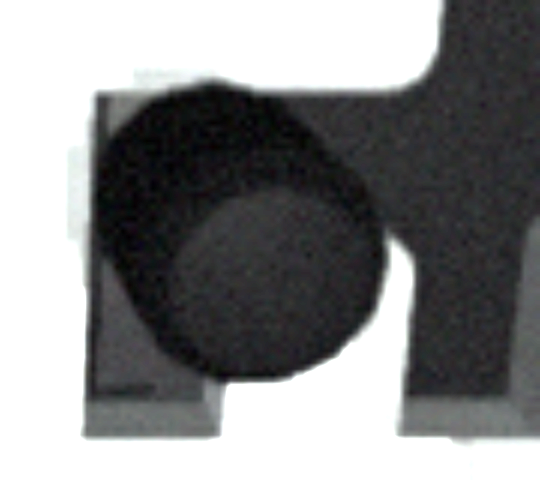

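>>> step_arm --commands '[{"delta_rot": [0,0,0],"linear": [0.3,0,-0.22],"hand": 255},{"delta_rot": [0,0,0],"linear": [0.5,0,0],"hand": 255},{"delta_rot": [0,0,0],"linear": [0.4,0,0],"hand": 255},{"delta_rot": [0,0,0],"linear": [0,0,0],"hand": 255}]'

```text
clock: 5.7
tcp_pos: [475.9, -74.7, 91.6]
orientation: [0.005, -0.706, 0.008, 0.708]
wrist_force: [0.0, 1.1, 0.1]
finger_gap: -0.2
```

>>> step_arm --commands '[{"delta_rot": [0,0,0],"linear": [0,0.1,-0.08],"hand": 255},{"delta_rot": [0,0,0],"linear": [0,0.15,0],"hand": 255},{"delta_rot": [0,0,0],"linear": [0,0.1,0],"hand": 255},{"delta_rot": [0,0,0],"linear": [0,0,0],"hand": 255}]'

```text
clock: 6.1
tcp_pos: [479.5, -94.8, 93.8]
orientation: [0.006, -0.707, 0.009, 0.708]
wrist_force: [-0.9, 2.6, -0.4]
finger_gap: -0.2
```

>>> step_arm --commands '[{"delta_rot": [0,0,0],"linear": [0,0.15,0],"hand": 255},{"delta_rot": [0,0,0],"linear": [0,0.15,0],"hand": 255},{"delta_rot": [0,0,0],"linear": [0,0.1,0],"hand": 255},{"delta_rot": [0,0,0],"linear": [0,0,0],"hand": 255}]'

```text
clock: 6.5
tcp_pos: [479.4, -115.6, 94.6]
orientation: [0.006, -0.707, 0.008, 0.707]
wrist_force: [0.3, 1.1, -1.0]
finger_gap: 0.5
```

```bash
python3 look.py 7
```

```text
t 6.5 tcp [ 479.4 -115.6   94.6] F [ 0.3  1.1 -1. ] gap 0.5
[[-0.    -0.02  -1.   ]
 [-0.004 -1.     0.02 ]
 [-1.     0.004  0.   ]]
```

View pics/wrist7.png

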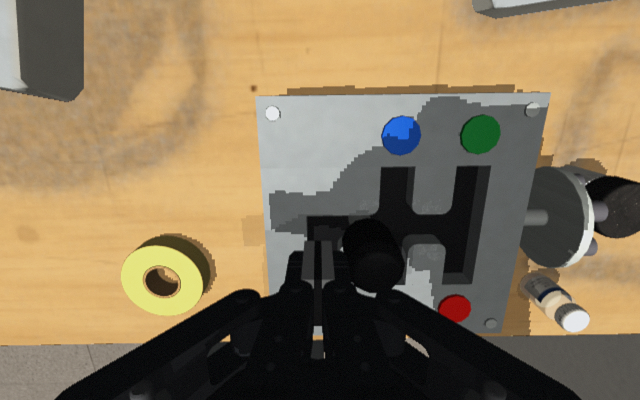

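View pics/scene7.png

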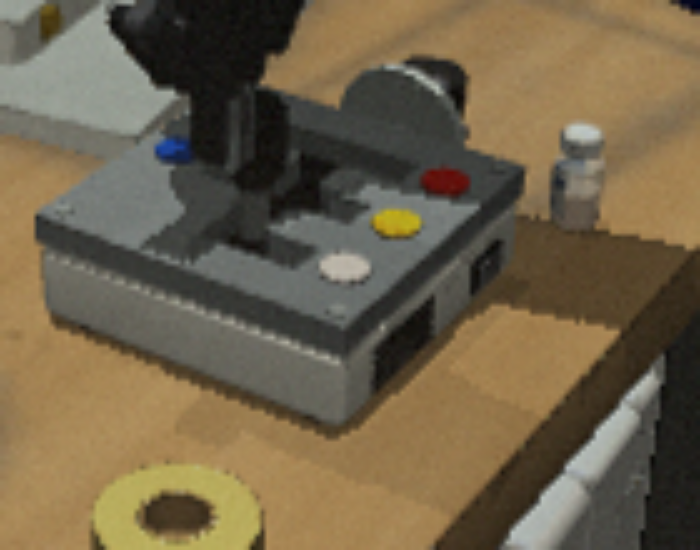

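>>> step_arm --commands '[{"delta_rot": [-0.01,0,0],"linear": [0.04,0.15,0],"hand": 255},{"delta_rot": [0,0,0],"linear": [0,0.15,0],"hand": 255},{"delta_rot": [0,0,0],"linear": [0,0.15,0],"hand": 255},{"delta_rot": [0,0,0],"linear": [0,0,0],"hand": 255}]'

```text
clock: 7.0
tcp_pos: [479.7, -138.8, 92.9]
orientation: [-0.001, 0.707, -0.004, -0.707]
wrist_force: [0.9, -0.1, 0.5]
finger_gap: 0.4
```

```bash
python3 look.py 8
```

```text
t 7.0 tcp [ 479.7 -138.8   92.9] F [ 0.9 -0.1  0.5] gap 0.4
[[ 0.001 -0.007 -1.   ]
 [-0.003 -1.     0.007]
 [-1.     0.003 -0.001]]
```

View pics/wrist8.png

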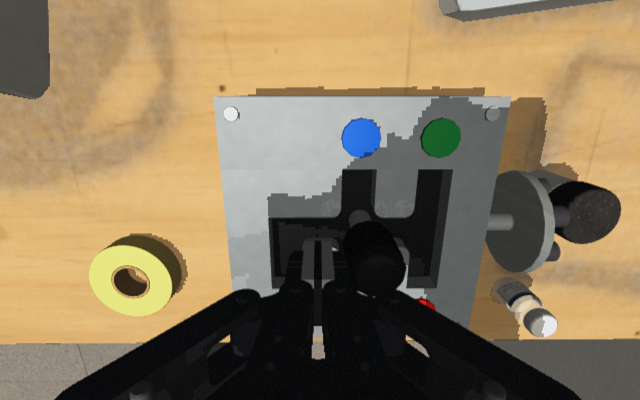

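>>> step_arm --commands '[{"delta_rot": [0,0,0],"linear": [0,0.15,0],"hand": 255},{"delta_rot": [0,0,0],"linear": [0,0.15,0],"hand": 255},{"delta_rot": [0,0,0],"linear": [0,0.15,0],"hand": 255},{"delta_rot": [0,0,0],"linear": [0,0,0],"hand": 255}]'

```text
clock: 7.5
tcp_pos: [479.6, -161.6, 93.0]
orientation: [-0.001, 0.707, -0.003, -0.707]
wrist_force: [0.3, -0.5, -1.1]
finger_gap: -0.1
```

```bash
python3 look.py 9
```

```text
t 7.5 tcp [ 479.6 -161.6   93. ] F [ 0.3 -0.5 -1.1] gap -0.1
[[ 0.    -0.005 -1.   ]
 [-0.002 -1.     0.005]
 [-1.     0.002 -0.   ]]
```

View pics/wrist9.png

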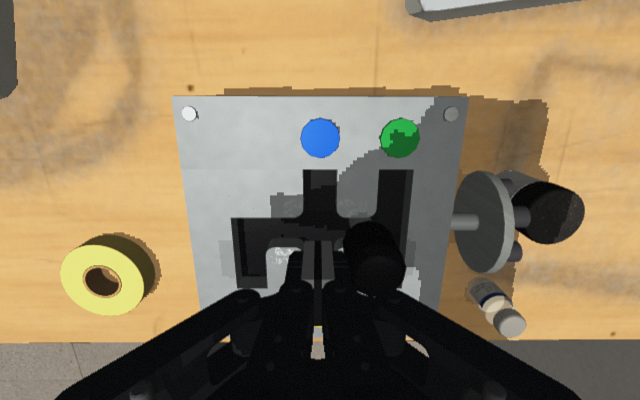

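Run:
```python
from h import *
f=np.load('pics/wrist9.npz');K,T,im=f['K'],f['T'],f['img']
t=np.array([477.8,-162.3])
for ly in(-15,-20,-25,-30):
    P=t+[2,ly]
    print(ly,[[proj(K,T,[P[0],P[1]+s*14,z]).round(1).tolist() for z in(80,108)] for s in(-1,0,1)])
cv2.imwrite('pics/k9.png',np.clip(cv2.resize(im[200:310,300:420],None,fx=5,fy=5).astype(float)*3,0,255).astype(np.uint8))
```

```text
-15 [[[371.1, 244.4], [381.1, 272.1]], [[345.7, 244.6], [351.0, 272.3]], [[320.2, 244.7], [320.9, 272.6]]]
-20 [[[380.2, 244.3], [391.9, 272.0]], [[354.7, 244.5], [361.8, 272.3]], [[329.3, 244.7], [331.7, 272.5]]]
-25 [[[389.3, 244.2], [402.6, 272.0]], [[363.8, 244.4], [372.5, 272.2]], [[338.4, 244.6], [342.4, 272.4]]]
-30 [[[398.3, 244.2], [413.4, 271.9]], [[372.9, 244.4], [383.3, 272.1]], [[347.5, 244.5], [353.2, 272.3]]]
```

View pics/k9.png

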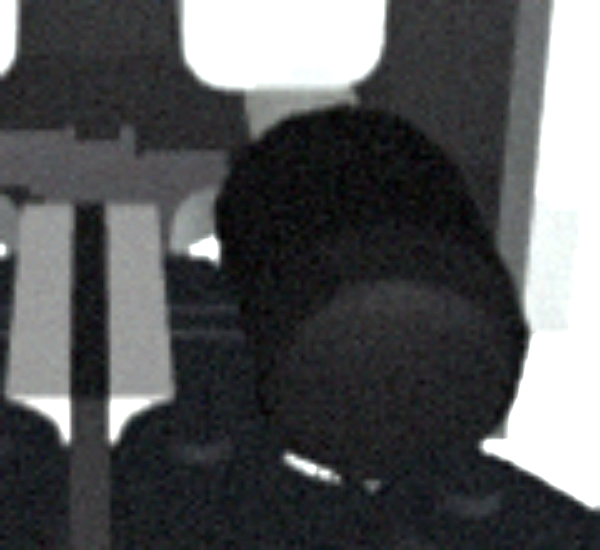

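>>> step_arm --commands '[{"delta_rot": [0,0,0],"linear": [0,0.12,0],"hand": 255},{"delta_rot": [0,0,0],"linear": [0,0.12,0],"hand": 255},{"delta_rot": [0,0,0],"linear": [0,0.06,0],"hand": 255},{"delta_rot": [0,0,0],"linear": [0,0,0],"hand": 255}]'

```text
clock: 8.0
tcp_pos: [479.5, -176.1, 92.9]
orientation: [0.001, -0.707, 0.002, 0.707]
wrist_force: [-0.3, 0.8, -0.4]
finger_gap: 0.1
```

```bash
python3 look.py 10;python3 - <<'E'
from h import *
f=np.load('pics/wrist10.npz');K,T,im=f['K'],f['T'],f['img']
t=np.array([477.8,-162.3])
for ly in(-40,-44,-47):
    P=t+[2,ly]
    print(ly,[[proj(K,T,[P[0],P[1]+s*14,z]).round(1).tolist() for z in(80,108)] for s in(-1,0,1)])
cv2.imwrite('pics/k10.png',np.clip(cv2.resize(im[150:310,270:430],None,fx=3.7,fy=3.7).astype(float)*2.5,0,255).astype(np.uint8))
E
```

```text
t 8.0 tcp [ 479.5 -176.1   92.9] F [-0.3  0.8 -0.4] gap 0.1
[[-0.    -0.003 -1.   ]
 [-0.001 -1.     0.003]
 [-1.     0.001  0.   ]]
-40 [[[390.3, 244.3], [403.7, 272.1]], [[364.8, 244.4], [373.6, 272.2]], [[339.4, 244.5], [343.5, 272.4]]]
-44 [[[397.5, 244.3], [412.3, 272.0]], [[372.1, 244.4], [382.2, 272.2]], [[346.6, 244.5], [352.1, 272.3]]]
-47 [[[403.0, 244.2], [418.8, 272.0]], [[377.5, 244.4], [388.7, 272.1]], [[352.1, 244.5], [358.6, 272.3]]]
```

View pics/k10.png

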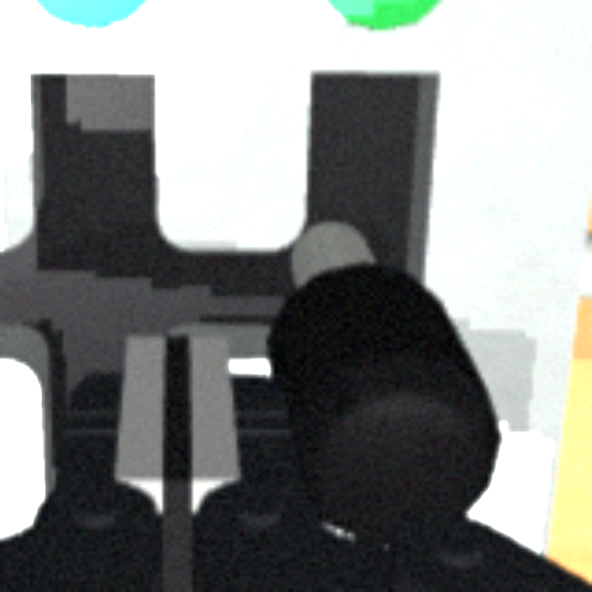

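>>> step_arm --commands '[{"delta_rot": [0,0,0],"linear": [0,0.07,0],"hand": 255},{"delta_rot": [0,0,0],"linear": [0,0,0],"hand": 255}]'

```text
clock: 8.3
tcp_pos: [479.4, -179.2, 93.0]
orientation: [0.0, -0.707, 0.001, 0.707]
wrist_force: [-0.2, 0.3, -0.7]
finger_gap: 0.1
```

>>> step_arm --commands '[{"delta_rot": [0,0,0],"linear": [0,0.03,0],"hand": 255},{"delta_rot": [0,0,0],"linear": [0,0,0],"hand": 255}]'

```text
clock: 8.5
tcp_pos: [479.4, -180.7, 93.0]
orientation: [0.0, -0.707, 0.001, 0.707]
wrist_force: [-0.2, 1.5, -0.8]
finger_gap: -0.1
```

```bash
python3 look.py 11;python3 - <<'E'
from h import *
f=np.load('pics/wrist11.npz');K,T,im=f['K'],f['T'],f['img']
t=np.array([477.8,-162.3])
for ly in(-40,-44,-47):
    P=t+[2,ly]
    print(ly,[[((proj(K,T,[P[0],P[1]+s*14,z])-[270,150])*3.7).round(0).tolist() for z in(80,108)] for s in(-1,0,1)])
cv2.imwrite('pics/k11.png',np.clip(cv2.resize(im[150:310,270:430],None,fx=3.7,fy=3.7).astype(float)*2.5,0,255).astype(np.uint8))
E
```

```text
t 8.5 tcp [ 479.4 -180.7   93. ] F [-0.2  1.5 -0.8] gap -0.1
[[-0.    -0.002 -1.   ]
 [-0.001 -1.     0.002]
 [-1.     0.001  0.   ]]
-40 [[[414.0, 349.0], [458.0, 452.0]], [[319.0, 349.0], [346.0, 452.0]], [[225.0, 350.0], [235.0, 453.0]]]
-44 [[[440.0, 349.0], [489.0, 452.0]], [[346.0, 349.0], [378.0, 452.0]], [[252.0, 350.0], [267.0, 453.0]]]
-47 [[[461.0, 349.0], [513.0, 452.0]], [[366.0, 349.0], [402.0, 452.0]], [[272.0, 350.0], [291.0, 452.0]]]
```

View pics/k11.png

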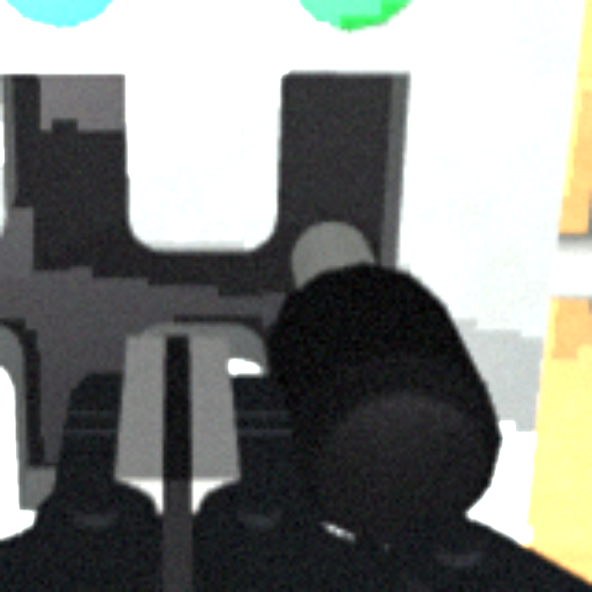

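>>> step_arm --commands '[{"delta_rot": [0,0,0],"linear": [0,-0.25,0],"hand": 255},{"delta_rot": [0,0,0],"linear": [-0.6,-0.1,0],"hand": 255},{"delta_rot": [0,0,0],"linear": [-0.6,0,0.2],"hand": 255},{"delta_rot": [0,0,0],"linear": [0,0,0.5],"hand": 255},{"delta_rot": [0,0,0],"linear": [0,0.2,0.4],"hand": 255}]'

```text
clock: 9.1
tcp_pos: [425.7, -168.2, 155.1]
orientation: [0.002, 0.707, 0.001, -0.707]
wrist_force: [-0.3, -1.1, 0.3]
finger_gap: 0.2
```

>>> step_arm --commands '[{"delta_rot": [0,0,0],"linear": [0,0.5,0],"hand": 255},{"delta_rot": [0,0,0],"linear": [0,0.2,0],"hand": 255},{"delta_rot": [0,0,0],"linear": [0,0,0],"hand": 255}]'

```text
clock: 9.4
tcp_pos: [423.7, -203.1, 156.0]
orientation: [0.003, 0.707, 0.001, -0.707]
wrist_force: [-0.1, -0.3, 0.3]
finger_gap: -0.2
```

```bash
python3 look.py 12
```

```text
t 9.4 tcp [ 423.7 -203.1  156. ] F [-0.1 -0.3  0.3] gap -0.2
[[ 0.001  0.004 -1.   ]
 [-0.003 -1.    -0.004]
 [-1.     0.003 -0.001]]
```

View pics/wrist12.png

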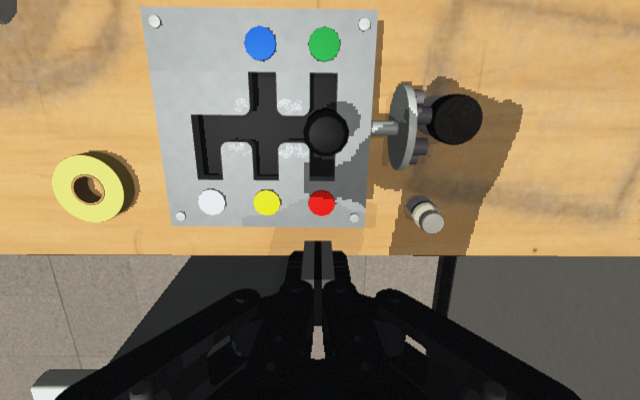

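>>> step_arm --commands '[{"delta_rot": [0.01,0,0],"linear": [0.4,0.1,0],"hand": 255},{"delta_rot": [0,0,0],"linear": [0.5,0,0],"hand": 255},{"delta_rot": [0,0,0],"linear": [0.35,0,0],"hand": 255},{"delta_rot": [0,0,0],"linear": [0,0,0],"hand": 255}]'

```text
clock: 9.9
tcp_pos: [427.2, -202.2, 91.9]
orientation: [0.001, 0.708, 0.001, -0.706]
wrist_force: [0.6, 0.5, 0.7]
finger_gap: -0.1
```

>>> step_arm --commands '[{"delta_rot": [0,0,0],"linear": [0,0,-0.2],"hand": 255},{"delta_rot": [0,0,0],"linear": [0,0,-0.15],"hand": 255},{"delta_rot": [0,0,0],"linear": [0,0,-0.1],"hand": 255},{"delta_rot": [0,0,0],"linear": [0,0,0],"hand": 255}]'

```text
clock: 10.3
tcp_pos: [455.0, -200.5, 94.4]
orientation: [0.002, 0.71, 0.002, -0.704]
wrist_force: [-1.0, -0.2, -0.9]
finger_gap: 0.0
```

>>> step_arm --commands '[{"delta_rot": [0,0,0],"linear": [0,0,0.15],"hand": 255},{"delta_rot": [0,0,0],"linear": [0,0.15,0],"hand": 255},{"delta_rot": [0,0,0],"linear": [0.03,0,0],"hand": 255}]'

```text
clock: 10.6
tcp_pos: [447.5, -209.0, 94.0]
orientation: [0.003, 0.71, 0.001, -0.704]
wrist_force: [0.2, 0.1, 0.1]
finger_gap: 0.3
```

```bash
python3 look.py 13
```

```text
t 10.6 tcp [ 447.5 -209.    94. ] F [0.2 0.1 0.1] gap 0.3
[[ 0.009  0.006 -1.   ]
 [-0.002 -1.    -0.006]
 [-1.     0.002 -0.009]]
```

View pics/wrist13.png

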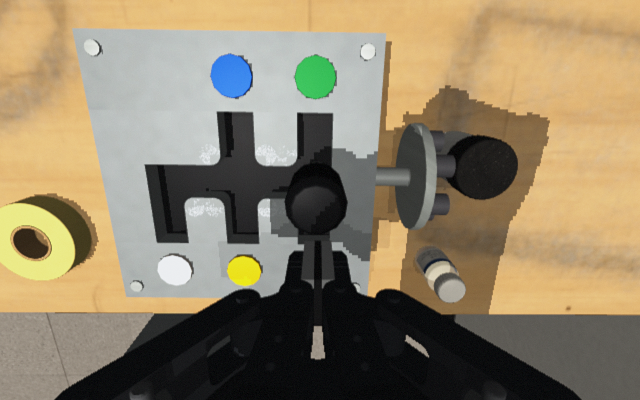

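>>> step_arm --commands '[{"delta_rot": [0.01,0,0],"linear": [0,0,-0.15],"hand": 255},{"delta_rot": [0,0,0],"linear": [0,0,-0.15],"hand": 255},{"delta_rot": [0,0,0],"linear": [0,0,-0.15],"hand": 255},{"delta_rot": [0,0,0],"linear": [0,0,0],"hand": 255}]'

```text
clock: 11.1
tcp_pos: [470.0, -207.9, 93.2]
orientation: [-0.002, 0.709, -0.002, -0.705]
wrist_force: [-0.3, -0.7, 0.1]
finger_gap: -0.1
```

>>> step_arm --commands '[{"delta_rot": [0,0,0],"linear": [0,0,-0.1],"hand": 255},{"delta_rot": [0,0,0],"linear": [0,0,-0.04],"hand": 255},{"delta_rot": [0,0,0],"linear": [0,0,0],"hand": 255}]'

```text
clock: 11.4
tcp_pos: [477.3, -207.9, 92.8]
orientation: [-0.001, 0.708, -0.001, -0.706]
wrist_force: [-1.9, -0.4, 1.1]
finger_gap: -0.1
```

```bash
python3 look.py 14
```

```text
t 11.4 tcp [ 477.3 -207.9   92.8] F [-1.9 -0.4  1.1] gap -0.1
[[ 0.003 -0.004 -1.   ]
 [ 0.    -1.     0.004]
 [-1.    -0.    -0.003]]
```

View pics/wrist14.png

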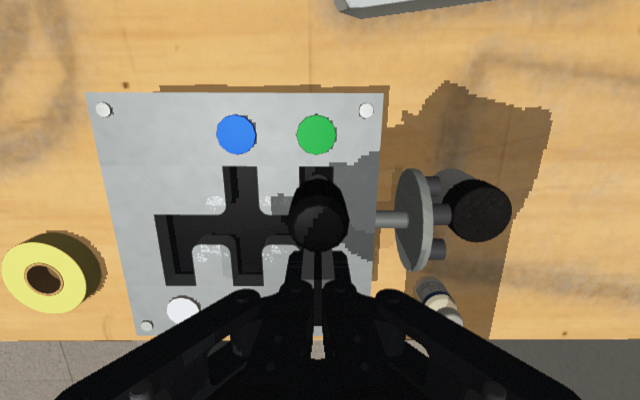

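Going well; small steps from here, watching the force for the end stop.

>>> step_arm --commands '[{"delta_rot": [0,0,0],"linear": [0,0,-0.07],"hand": 255},{"delta_rot": [0,0,0],"linear": [0,0,0],"hand": 255}]'

```text
clock: 11.7
tcp_pos: [480.6, -207.8, 92.9]
orientation: [-0.002, 0.708, -0.002, -0.706]
wrist_force: [0.1, 0.4, -0.3]
finger_gap: 0.3
```

>>> step_arm --commands '[{"delta_rot": [0,0,0],"linear": [0,0,-0.04],"hand": 255},{"delta_rot": [0,0,0],"linear": [0,0,0],"hand": 255}]'

```text
clock: 11.9
tcp_pos: [482.6, -207.8, 92.8]
orientation: [-0.002, 0.708, -0.002, -0.706]
wrist_force: [-1.4, -0.4, -0.0]
finger_gap: -0.0
```

```bash
python3 look.py 15
```

```text
t 11.9 tcp [ 482.6 -207.8   92.8] F [-1.4 -0.4 -0. ] gap -0.0
[[ 0.003 -0.005 -1.   ]
 [ 0.    -1.     0.005]
 [-1.    -0.    -0.003]]
```

View pics/wrist15.png

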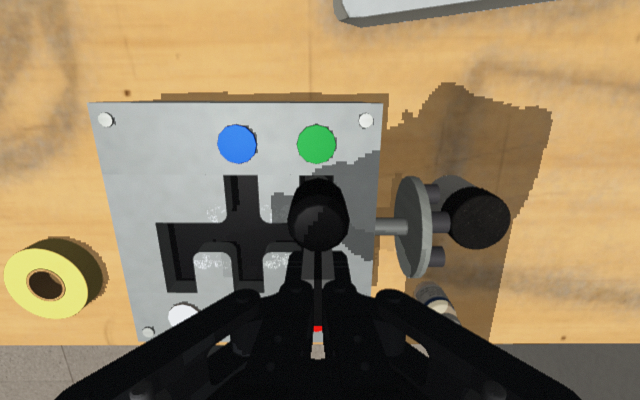

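>>> step_arm --commands '[{"delta_rot": [0,0,0],"linear": [0,0,-0.03],"hand": 255},{"delta_rot": [0,0,0],"linear": [0,0,0],"hand": 255}]'

```text
clock: 12.2
tcp_pos: [482.8, -207.9, 92.7]
orientation: [-0.002, 0.707, -0.002, -0.707]
wrist_force: [-2.4, -0.7, 1.4]
finger_gap: -0.0
```

>>> step_arm --commands '[{"delta_rot": [0,0,0],"linear": [0,0,-0.03],"hand": 255},{"delta_rot": [0,0,0],"linear": [0,0,0],"hand": 255}]'

```text
clock: 12.4
tcp_pos: [483.0, -208.0, 92.7]
orientation: [0.002, -0.706, 0.002, 0.708]
wrist_force: [-2.9, 0.6, 2.6]
finger_gap: -0.1
```

>>> step_arm --commands '[{"delta_rot": [0,0,0],"linear": [0,0,0.3],"hand": 255},{"delta_rot": [0,0,0],"linear": [-0.5,0,0.2],"hand": 255},{"delta_rot": [0,0,0],"linear": [-0.8,0,0],"hand": 255},{"delta_rot": [0,0,0],"linear": [-0.8,0,0.2],"hand": 255},{"delta_rot": [0,0,0],"linear": [0,0,0.5],"hand": 255}]'

```text
clock: 12.9
tcp_pos: [430.1, -206.3, 201.3]
orientation: [-0.0, 0.711, 0.0, -0.703]
wrist_force: [0.1, -0.3, 0.2]
finger_gap: 0.2
```

>>> step_arm --commands '[{"delta_rot": [0,0,0],"linear": [0,0.8,0.4],"hand": 255},{"delta_rot": [0,0,0],"linear": [0,0.8,0.4],"hand": 255},{"delta_rot": [0,0,0],"linear": [0,0.8,0],"hand": 255},{"delta_rot": [0,0,0],"linear": [0,0.8,0],"hand": 255},{"delta_rot": [0,0,0],"linear": [0,0,0],"hand": 255}]'

```text
clock: 13.4
tcp_pos: [395.0, -372.8, 206.0]
orientation: [0.006, 0.718, -0.002, -0.696]
wrist_force: [-0.8, 0.2, 0.2]
finger_gap: -0.1
```

```bash
python3 look.py 16
python3 - <<'E'
from h import *
from workcell import capture
c=capture('top');im=c['img'];K,T=c['camera_matrix'],c['T']
cv2.imwrite('pics/top16.png',np.clip(cv2.resize(im[150:270,312:452],None,fx=5,fy=5).astype(float)*1.5,0,255).astype(np.uint8))
g,Rm=discs(K,T,im,(322,170,412,260))
for lx in(24,27,30):
    P=g+Rm@[lx,-45]; print(lx,P.round(1),[((proj(K,T,[*P,z])-[312,150])*5).round(0).tolist() for z in(80,108)])
a=np.load('pics/top0.npz')['img'];print('change tape/vial/can', [int(np.abs(a[s].astype(int)-im[s]).max()) for s in(np.s_[225:265,260:300],np.s_[244:264,426:446],np.s_[198:225,425:455])])
E
```

```text
t 13.4 tcp [ 395.  -372.8  206. ] F [-0.8  0.2  0.2] gap -0.1
[[ 0.031  0.006 -0.999]
 [-0.011 -1.    -0.006]
 [-0.999  0.011 -0.031]]
gate [ 477.7 -162.8] th -0.0081 res [[-0.3, -0.1], [-0.1, 0.0], [0.2, 0.0], [0.1, -0.0]]
24 [ 501.4 -208. ] [[390.0, 252.0], [400.0, 243.0]]
27 [ 504.4 -208. ] [[390.0, 244.0], [400.0, 235.0]]
30 [ 507.4 -208. ] [[390.0, 236.0], [400.0, 227.0]]
change tape/vial/can [15, 13, 15]
```

View pics/top16.png

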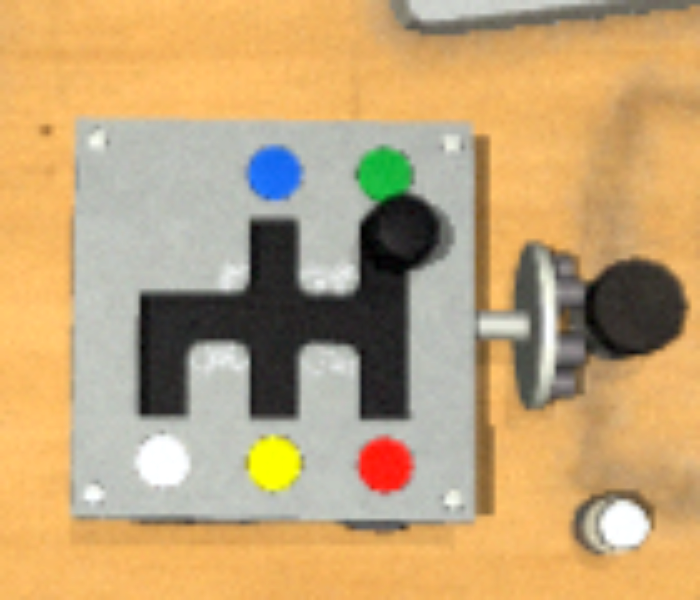

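View pics/wrist16.png

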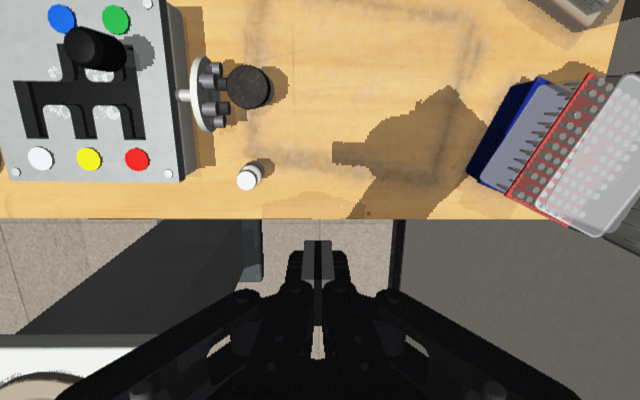

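```bash
python3 -c "
from workcell import finish_job;print(finish_job())"
```

```text
the job is handed in; nothing more can be done
None
```

I pushed the lever with the shut fingers into the slot with the green disc (far right) and handed the job in at about 13.4 s. It went out of the parking slot into the cross slot, along the cross slot past the middle pair, then forward until it stopped moving at about 483 mm TCP x. The hand then lifted clear.

**Lever position:** In the last top view the axis reads about +28.5 to +30 mm along x, against 30 mm for fully home. That puts it about 28–30 mm from the green disc, under the 32.5 mm limit.

**Forces:** Wrist force stayed at about 3 N or less in every reading, including at the end stop, and was near zero at the end, with nothing touching. It is read only at the end of each call, so peaks in between are not seen. I did not measure the knob's height. Nothing gripped it or lifted it.

**Other slots and small things:** The lever did not look drawn into the blue, yellow or red slots in any picture on the way. The can, vial and tape show no change beyond image noise between the first and last top views.

**Disagreements:** The top, scene and wrist views put the gate up to 2 mm apart, about what the calibration allows. During the sideways push the wrist picture showed a gap of about 10 mm between the fingertips and the knob. The contact there was probably higher up the fingers, not at the tips as asked.

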